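# Lock the bayonet cap of a cartridge housing and swing its keeper over it

### The arm

A 7-joint arm with a two-finger parallel gripper is mounted at the origin on a cart in front of the work surface, level with it; the furniture and walls round the work are solid. World frame = base frame: x ahead of the robot, y to its left, z up, the work surface at z = 0. Lengths are in m, angles in rad, forces in N, time in s.
With the tool pointing down it reaches from about 0.4 to 0.875 m from the base axis. Payload 4.4 kg.
Tool frame: the origin (TCP) lies at the very end of the fingers, on their centre line; the grasp point (between the pads) lies 19 mm behind it; z points along the fingers, y is the line along which they close (so a half turn about z gives the same grasp; the last joint's range is limited). The gripper opens to 85 mm and grips with 20 to 120 N. Pads are 22 mm wide; open, the fingers measure 114 mm over their backs; the gripper's body (76 mm by 85 mm) begins 54 mm behind the grasp point. The pads swing forward as they close: fully open they stand 13 mm farther back than shut.
Start: joints at [1.09, 0.628, 0.038, 1.517, -0.027, 0.996, -0.02], TCP at [0.262, -0.595, 0.231] pointing down, gripper open.
Joint ranges: [-3.06, 3.06], [-0.37, 2.12], [-1.25, 1.32], [0.18, 2.47], [-1.1, 4.24], [0.23, 1.98], [-2.94, 2.94]. Speed limits (rad/s): [2.57, 2.57, 3.14, 3.14, 3.14, 3.14, 3.14].

### API

Orientations are given as a rotation vector (axis times angle).
In Python, from plant import get_obs, capture, finish_job gives the robot as it stands.
- The arm moves only by the shell command python3 -m crank 'ROWS' [FORCE]. ROWS is JSON, a list of rows, each an object of numbers: "tx", "ty", "tz": the shift along the tool's x, y, z in mm; "rx", "ry", "rz": the turn, a rotation vector about the tool's x, y, z in degrees; "gripper": the finger opening in mm, from 0 to 85.4. In form: [{"tx": .., "ty": .., "tz": .., "rx": .., "ry": .., "rz": .., "gripper": ..}, ...]. A call has 1 to 20 rows; each row is the pose to reach, as a shift and turn from the pose commanded when the call began, along the tool's axes at that moment; what a row does not reach only later rows make up. A row lasts 1/10 s, in which the tool goes at most 50 mm and 8.59 degrees, less where a joint would pass 70% of its speed; a pose out of reach is approached as far as the arm can. A call with a gripper value outside its range is refused whole. The fingers move at their own pace and stop on an object; FORCE is the grip in N (left out, the last holds). Time passes only in rows, so rows that repeat a pose let the fingers close. It gives the time, the measured TCP pose, the force, the opening and the grip force at its end, in the units of the state.
- get_obs(): the state, without advancing time (a new reading comes with each control period).
- capture(name): name is "scene" or "side" or "wrist"; returns a dict with "img" (384x512x3 uint8, red, green, blue), "mtx" (3x3 intrinsics, pixels), "rvec" (rotation vector, rad) and "tvec" (3), from world to camera coordinates, as OpenCV has them. Camera axes: x right, y down, z forward; pixel columns grow to the right and rows downward; lengths in m; the calibration is good to about 2 mm. A picture is of the moment at which its call begins. There is no depth.
- finish_job(): hands the job in; it is judged then, once.
The state is a dict: "t": time; "joint_positions": joint angles; "joint_velocities": joint speeds; "joint_torque": joint torques, N m; "position": TCP position; "eef_rot": TCP orientation; "contact_force": force on the tool from outside, world axes, zero at the start; "moment": the same for the moment, N m; "finger_gap": finger opening in m; "gripper_force": force on a finger pad.
Only numpy, scipy, OpenCV 4.12 (cv2) and the standard library are available. Lean on these libraries where they do the work, as an engineer would, in place of code of your own. Each camera call takes 0.05 s, during which the arm holds its last target. There are 200 camera calls.

### The job

One of the two cartridge housings is still open: its bayonet cap only rests loosely on the rim, out of line with its slots. Turn the cap until its lugs drop into the entry slots, push it in against the spring, twist it clockwise and let it rise into its notches, then swing that housing's keeper arm fully back over the locked cap, so that it ends like its neighbour. Leave the bottle, the beaker and the vial where they stand.

Things in the scene. Friction and masses are not known exactly. Their poses are not given: they have to be found in the camera images.
- housing: The open cartridge housing, fixed: grey round foot (100 mm across, 8 mm thick), aluminium tube (66 mm outside, 44 mm bore) with its rim 62 mm above the worktop, a 16 mm steel post beside it. Origin: on the tube's axis at worktop level, z up. Two J-shaped slots are cut through the tube wall, half a turn apart; a small outer rib, reaching 41 mm from the axis, stands below each entry.
- slot (a point): Centre of one entry slot at the rim (27.5 mm from the axis, 62 mm up), 55 degrees counter-clockwise, seen from above, from the housing's +x axis; its twin is opposite, across the axis. About 2 mm spare each side of a lug. With the lugs dropped in, the cap's origin is 40 mm above the worktop and the cap rests on the spring.
- notch (a point): One locking notch, on the housing's +x axis (its twin on -x), 55 degrees clockwise of the entry slot; a dead stop follows 5 to 7 degrees farther on. To pass under the land between slot and notch the cap's origin must be below 26 mm above the worktop (dead bottom 21 mm); risen into the notches (locked) it is at 33 mm.
- plunger (a joint): Spring plunger inside the bore, which pushes the cap up: 0 = fully up, negative = pressed down (m), to -0.022. Pushes with about 3 N at 0 and 0.5 N more per mm; about 11 N at the depth where the lugs pass under the land.
- cap: Loose grey bayonet cap (0.1 to 0.2 kg) in the housing's mouth, lugs lying on the rim at first (origin 46 mm up). Origin: centre of the plug's underside. Plug 42 mm across; flange 64 mm across, upper face 49 mm above the origin; on it an upright wing along x, 56 long, 10 thick, top 65 mm above the origin. Turns easily; fingers astride the wing can press on the flange and turn it. Locked: wing along housing x.
- lug (a point): Outer end of one of the cap's two steel lugs, which stand out along its +x and -x, straight below the wing, to 29 mm from the axis; 8 mm wide, 6 mm high, underside 16 mm above the cap's origin. A half turn of the cap makes no difference.
- keeper (a joint): Angle (rad) of the open housing's steel keeper arm about its post: 0 = closed, straight over the cap (stop); grows as it swings away, clockwise from above, to a stop at 2.4. Stays where left (0.05 N m friction). Arm 14 mm wide, underside 101, upper face 107 mm above the worktop: passes 3 mm over the locked cap, strikes the wing of one not locked.
- knob (a point): Middle of the upright round knob (10 mm thick) near the free end of the keeper arm, 90 mm from the pivot; it stands on the arm's upper face, 107 to 126 mm above the worktop; this point is at 117 mm. Push it sideways to swing the arm.
- pivot (a point): Pivot of the keeper on top of its post, 72 mm from the housing's origin along its +y axis, 101 mm above the worktop.
- neighbour: The other housing, same in every size, with its cap already locked and its keeper closed (nothing on it moves). Origin and axes like the open housing's.
- bottle: Bystander: closed plastic bottle, 66 mm across, 144 mm high, standing behind; origin at the centre of its underside.
- beaker: Bystander: empty beaker, 50 mm across, 62 mm high, standing close to the open housing; origin at the centre of its underside.
- vial: Bystander: capped sample vial, 23 mm across, 48 mm high, standing close to the open housing; origin at the centre of its underside.
Mind the look-alikes: they are no part of the job. Leave any brown or red look-alike of the cap alone. What is shaped like the housing but purple is not meant.

How it is judged:
By the outcome, as a careful person would: the job done as asked, in the order asked, and still so for the second after the job is handed in, with the robot touching nothing.
It also fails if it takes over 64 s, if anything falls off the work surface, if the arm or the gripper's body presses on something with over 40 N, if the wrist force passes 120 N, or if a joint passes its speed limit or range.

## Working session

There is one attempt and no reset: what is moved stays moved. The work goes in short steps, Python scripts to look and compute and a shell command to move; the robot and the scene stay as the last step left them, time stands still between calls to the robot, and variables do not carry over. Pictures are saved under pics/ and viewed, at most 10 in all, crops included, and the job is handed in when it is done.

```bash
mkdir -p pics
python3 - <<'E'
from plant import get_obs, capture
import cv2,numpy as np,pickle
o=get_obs();print({k:np.round(v,3).tolist() for k,v in o.items()})
d={}
for n in ("scene","side","wrist"):
    c=capture(n);d[n]=c
    R=cv2.Rodrigues(np.array(c["rvec"]))[0];print(n,np.round(-R.T@np.array(c["tvec"]).ravel(),3),np.round(R[2],2),np.round(c["mtx"][0][0]))
pickle.dump(d,open("c0.pkl","wb"))
im=np.hstack([d["scene"]["img"],d["side"]["img"]])
for n in ("scene","side"): cv2.imwrite(f"pics/{n}0.png",cv2.resize(d[n]["img"][:,:,::-1],(800,600),interpolation=cv2.INTER_CUBIC))
E
```

```text
{'t': 0.0, 'joint_positions': [1.09, 0.629, 0.038, 1.518, -0.027, 0.996, -0.02], 'joint_velocities': [0.001, 0.001, 0.001, -0.0, 0.001, 0.001, -0.001], 'joint_torque': [0.001, -56.339, 1.227, -19.344, 0.011, 0.011, -0.0], 'position': [0.262, -0.594, 0.23], 'eef_rot': [-3.072, -0.647, 0.001], 'contact_force': [0.726, -0.125, -0.781], 'moment': [0.033, 0.025, -0.022], 'gripper_force': 0.0, 'finger_gap': 0.085}
scene [ 1.87  -0.062  0.823] [-0.87  0.07 -0.5 ] 456.0
side [0.074 0.136 1.124] [ 0.45 -0.09 -0.89] 449.0
wrist [ 0.327 -0.566  0.373] [-0.26 -0.11 -0.96] 346.0
```

View pics/scene0.png

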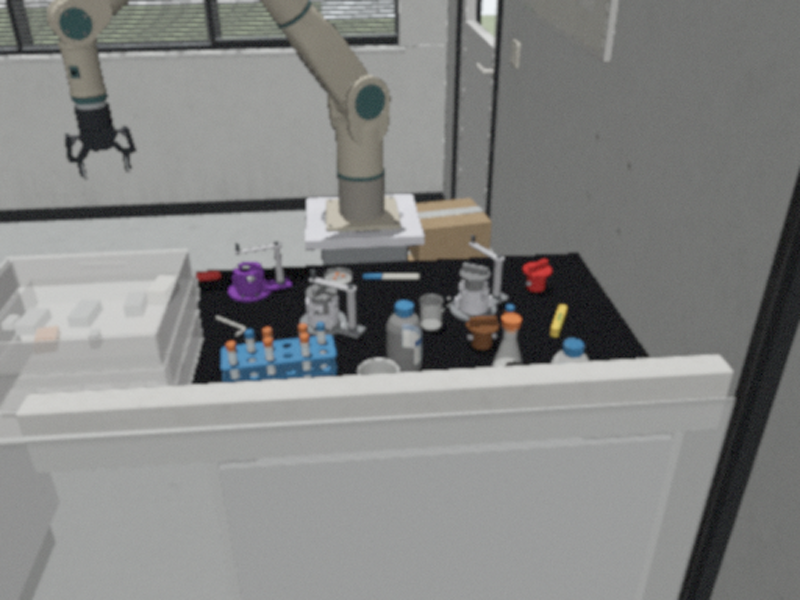

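View pics/side0.png

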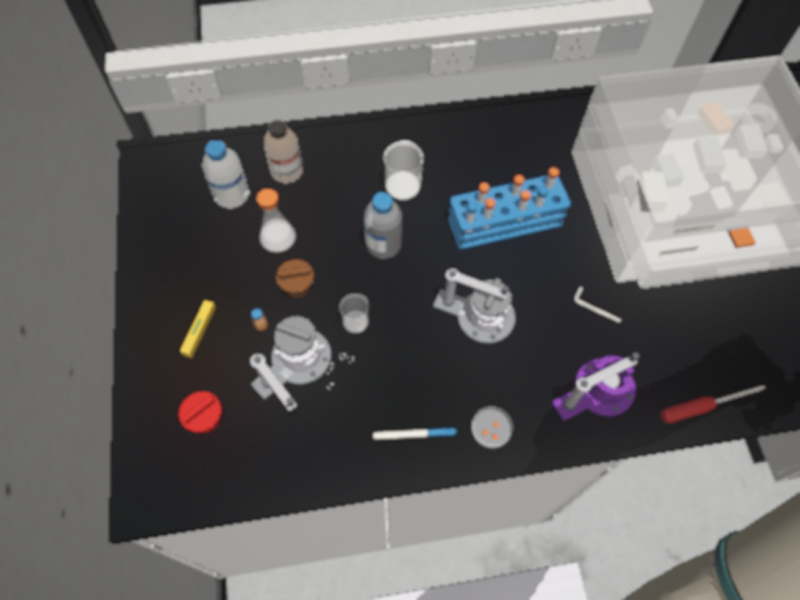

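Candidates, in 800x600 side-view pixels:
- The grey cap in the aluminium housing at (295,340), keeper swung off. This is the open one.
- The locked neighbour at (487,305).
- The purple housing at (605,385).
- The brown cap at (295,277) and the red cap at (200,410).

I choose the first and check it in a close crop.

```bash
cat > h.py <<'E'
import cv2,numpy as np
def ray(c,uv,z):
    R=cv2.Rodrigues(np.array(c["rvec"],float))[0];t=np.array(c["tvec"],float).ravel();C=-R.T@t
    d=R.T@np.linalg.inv(np.array(c["mtx"],float))@np.array([uv[0],uv[1],1.]);return C+d*(z-C[2])/d[2]
def proj(c,P): return cv2.projectPoints(np.array(P,float).reshape(-1,3),np.array(c["rvec"],float),np.array(c["tvec"],float),np.array(c["mtx"],float),None)[0].reshape(-1,2)
E
python3 - <<'E'
import pickle,cv2
d=pickle.load(open("c0.pkl","rb"));a=d["side"]["img"][190:275,150:250,::-1]
cv2.imwrite("pics/crop1.png",cv2.resize(a,(700,595),interpolation=cv2.INTER_CUBIC))
E
```

```text
(no output)
```

View pics/crop1.png

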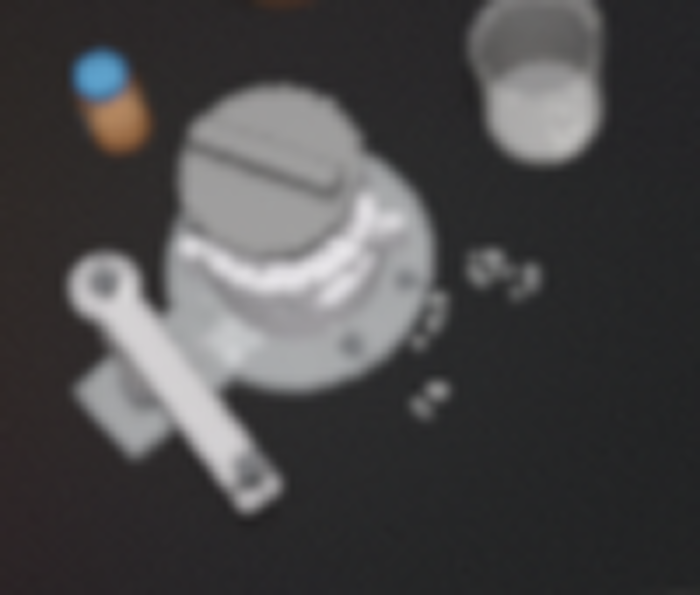

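The crop shows the open housing: the grey cap's flange centre is at (270,168), with the wing running from (190,143) to (335,188). The foot centre is near (300,262). The keeper runs from the pivot at (105,282) to the knob at (248,470), swung clear. The vial is upper left and the beaker upper right.

Run:
```python
import pickle,cv2,numpy as np
from h import *
d=pickle.load(open("c0.pkl","rb"));c=d["side"]
f=lambda x,y,z:ray(c,(150+(x+.5)/7-.5,190+(y+.5)/7-.5),z)
P=dict(foot=f(300,260,.008),cap=f(270,168,.095),piv=f(105,282,.107),knob=f(250,468,.126),armend=f(262,498,.107),wa=f(192,137,.111),wb=f(345,183,.111),vial=f(100,75,.048),beak=f(545,125,0.0),
 wsa=f(190,146,.095),wsb=f(332,192,.095))
for k,v in P.items(): print(k,np.round(v[:2],4))
a=lambda v:np.degrees(np.arctan2(v[1],v[0]))
print("cap-piv",np.linalg.norm((P['cap']-P['piv'])[:2]),"y axis dir",a(P['piv']-P['cap']),a(P['piv']-P['foot']))
print("arm",a(P['knob']-P['piv']),np.linalg.norm((P['knob']-P['piv'])[:2]),"wing",a(P['wb']-P['wa']),a(P['wsb']-P['wsa']))
for k in P: P[k]
# neighbour
```

```text
foot [0.5438 0.2201]
cap [0.5438 0.2207]
piv [0.5045 0.2797]
knob [0.4233 0.2345]
armend [0.4189 0.2333]
wa [0.5527 0.2453]
wb [0.5267 0.194 ]
vial [0.6135 0.2843]
beak [0.5887 0.1206]
wsa [0.5568 0.248 ]
wsb [0.5312 0.1999]
cap-piv 0.07097524510943357 y axis dir 123.67945885642341 123.39699110593287
arm -150.86804001658533 0.09295507555962751 wing -116.85040108922416 -118.0770085745007
```

```bash
python3 -m crank '[{"tz":-40},{"tz":-60},{"tx":587,"ty":-631,"tz":-60,"rz":-39},{"tx":587,"ty":-631,"tz":-60,"rz":-39},{"tx":587,"ty":-631,"tz":-60,"rz":-39},{"tx":587,"ty":-631,"tz":-60,"rz":-39},{"tx":587,"ty":-631,"tz":-60,"rz":-39},{"tx":587,"ty":-631,"tz":-60,"rz":-39},{"tx":587,"ty":-631,"tz":-60,"rz":-39},{"tx":587,"ty":-631,"tz":-60,"rz":-39},{"tx":587,"ty":-631,"tz":-60,"rz":-39},{"tx":587,"ty":-631,"tz":-60,"rz":-39},{"tx":587,"ty":-631,"tz":-60,"rz":-39},{"tx":587,"ty":-631,"tz":-60,"rz":-39},{"tx":587,"ty":-631,"tz":-60,"rz":-39},{"tx":587,"ty":-631,"tz":-60,"rz":-39},{"tx":587,"ty":-631,"tz":-60,"rz":-39},{"tx":587,"ty":-631,"tz":-60,"rz":-39},{"tx":587,"ty":-631,"tz":-60,"rz":-39},{"tx":587,"ty":-631,"tz":-60,"rz":-39}]'
```

```text
invalid input at $[0]: expected keys tx, ty, tz, rx, ry, rz, gripper
```

```bash
python3 -m crank '[{"tx":0,"ty":0,"tz":-40,"rx":0,"ry":0,"rz":0,"gripper":40},{"tx":30,"ty":-32,"tz":-60,"rx":0,"ry":0,"rz":0,"gripper":40},{"tx":60,"ty":-65,"tz":-60,"rx":0,"ry":0,"rz":0,"gripper":40},{"tx":90,"ty":-97,"tz":-60,"rx":0,"ry":0,"rz":0,"gripper":40},{"tx":120,"ty":-129,"tz":-60,"rx":0,"ry":0,"rz":-4,"gripper":40},{"tx":150,"ty":-161,"tz":-60,"rx":0,"ry":0,"rz":-7,"gripper":40},{"tx":180,"ty":-193,"tz":-60,"rx":0,"ry":0,"rz":-10,"gripper":40},{"tx":210,"ty":-226,"tz":-60,"rx":0,"ry":0,"rz":-13,"gripper":40},{"tx":240,"ty":-258,"tz":-60,"rx":0,"ry":0,"rz":-16,"gripper":40},{"tx":270,"ty":-290,"tz":-60,"rx":0,"ry":0,"rz":-19,"gripper":40},{"tx":300,"ty":-322,"tz":-60,"rx":0,"ry":0,"rz":-22,"gripper":40},{"tx":330,"ty":-355,"tz":-60,"rx":0,"ry":0,"rz":-25,"gripper":40},{"tx":360,"ty":-387,"tz":-60,"rx":0,"ry":0,"rz":-28,"gripper":40},{"tx":390,"ty":-419,"tz":-60,"rx":0,"ry":0,"rz":-31,"gripper":40},{"tx":420,"ty":-451,"tz":-60,"rx":0,"ry":0,"rz":-34,"gripper":40},{"tx":450,"ty":-484,"tz":-60,"rx":0,"ry":0,"rz":-37,"gripper":40},{"tx":480,"ty":-516,"tz":-60,"rx":0,"ry":0,"rz":-39,"gripper":40},{"tx":510,"ty":-548,"tz":-60,"rx":0,"ry":0,"rz":-39,"gripper":40},{"tx":550,"ty":-590,"tz":-60,"rx":0,"ry":0,"rz":-39,"gripper":40},{"tx":587,"ty":-631,"tz":-60,"rx":0,"ry":0,"rz":-39,"gripper":40}]' 60
python3 - <<'E'
from plant import get_obs, capture
import cv2,numpy as np,pickle
from h import *
o=get_obs();R=cv2.Rodrigues(np.array(o["eef_rot"]))[0]
print(o["t"],np.round(o["position"],4),np.round(R.T,3).tolist(),np.round(o["joint_positions"],2))
c=capture("wrist");pickle.dump(c,open("w1.pkl","wb"))
print(np.round(proj(c,[[.544,.2205,.095],[.5045,.28,.107],[.544,.2205,0]]),1))
cv2.imwrite("pics/w1.png",cv2.resize(c["img"][:,:,::-1],(800,600),interpolation=cv2.INTER_CUBIC))
E
```

```text
t: 2.15
position: [0.5412, 0.208, 0.2912]
eef_rot: [2.682, 1.634, -0.0]
contact_force: [0.5, -1.3, -0.2]
finger_gap: 0.0399
gripper_force: 0.0
2.15 [0.5412 0.208  0.2912] [[0.458, 0.889, -0.001], [0.889, -0.458, 0.0], [0.0, -0.001, -1.0]] [-0.2   0.48 -0.33  1.63  0.18  1.06 -1.06]
[[251.  154.5]
 [183.6 119.6]
 [251.8 141.5]]
```

View pics/w1.png

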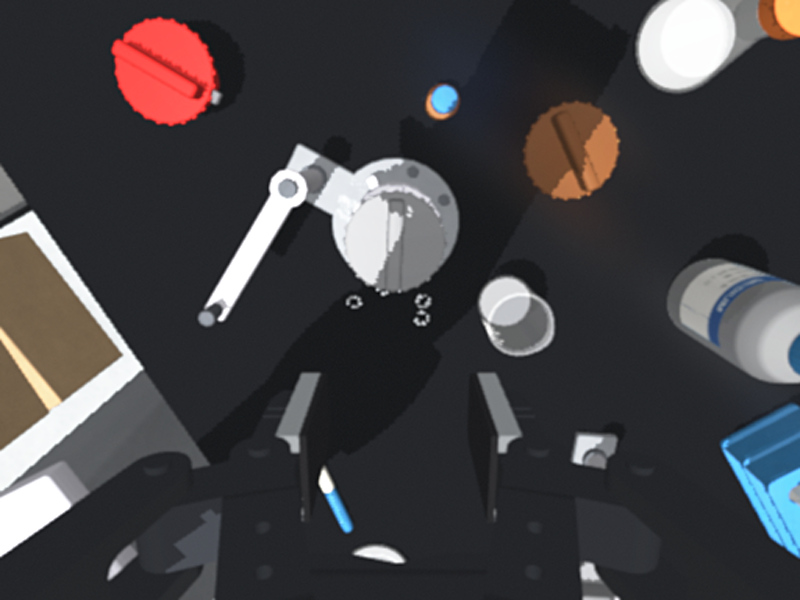

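The wrist view shows the cap flange centred at (395.5,241), with the wing running vertically from (396,200) to (397,290). The pivot is at (288,187) and the knob top at (207,317). All agree with the side view.

Run:
```python
import pickle,cv2,numpy as np
from h import *
c=pickle.load(open("w1.pkl","rb"))
f=lambda x,y,z:ray(c,((x+.5)*.64-.5,(y+.5)*.64-.5),z)[:2]
cap=f(395.5,241,.095);piv=f(288,187,.107);kn=f(207,317,.126);wa=f(397,201,.111);wb=f(396.5,289,.111)
foot=f(395.5,221,.008)
a=lambda v:np.degrees(np.arctan2(v[1],v[0]))
print(cap,foot,piv,kn,np.linalg.norm(piv-cap),a(piv-cap),np.linalg.norm(kn-piv),a(kn-piv),a(wa-wb),np.linalg.norm(wa-wb),(wa+wb)/2)
R=np.array([[0.458,0.889],[0.889,-0.458]])
print("tool shift mm",R@(cap-np.array([.5412,.208]))*1e3)
```

```text
[0.54584963 0.21999113] [0.54594634 0.22098543] [0.50501036 0.27979278] [0.42704734 0.235729  ] 0.07241604511498556 124.32964028116892 0.08955361085770006 -150.52537492750503 62.317111897248886 0.0537594665718134 [0.54643749 0.2193418 ]
tool shift mm [12.78964656 -1.35841906]
```

```bash
python3 -m crank '[{"tx":1,"ty":1,"tz":50,"rx":0,"ry":0,"rz":0,"gripper":40},{"tx":1,"ty":1,"tz":100,"rx":0,"ry":0,"rz":0,"gripper":40},{"tx":1,"ty":1,"tz":140,"rx":0,"ry":0,"rz":0,"gripper":40},{"tx":1,"ty":1,"tz":140,"rx":0,"ry":0,"rz":0,"gripper":40},{"tx":1,"ty":1,"tz":140,"rx":0,"ry":0,"rz":0,"gripper":40}]'
```

```text
t: 2.7
position: [0.5421, 0.2071, 0.1516]
eef_rot: [-2.682, -1.636, 0.001]
contact_force: [0.8, 0.5, 0.9]
finger_gap: 0.04
gripper_force: 0.0
```

```bash
python3 -m crank '[{"tx":12.5,"ty":-2.7,"tz":0,"rx":0,"ry":0,"rz":0,"gripper":40},{"tx":12.5,"ty":-2.7,"tz":20,"rx":0,"ry":0,"rz":0,"gripper":40},{"tx":12.5,"ty":-2.7,"tz":40,"rx":0,"ry":0,"rz":0,"gripper":40},{"tx":12.5,"ty":-2.7,"tz":53,"rx":0,"ry":0,"rz":0,"gripper":40},{"tx":12.5,"ty":-2.7,"tz":53,"rx":0,"ry":0,"rz":0,"gripper":40},{"tx":12.5,"ty":-2.7,"tz":53,"rx":0,"ry":0,"rz":0,"gripper":8},{"tx":12.5,"ty":-2.7,"tz":53,"rx":0,"ry":0,"rz":0,"gripper":8},{"tx":12.5,"ty":-2.7,"tz":53,"rx":0,"ry":0,"rz":0,"gripper":8},{"tx":12.5,"ty":-2.7,"tz":53,"rx":0,"ry":0,"rz":0,"gripper":8},{"tx":12.5,"ty":-2.7,"tz":53,"rx":0,"ry":0,"rz":0,"gripper":8}]' 60
```

```text
t: 3.7
position: [0.5463, 0.22, 0.0997]
eef_rot: [2.682, 1.636, 0.004]
contact_force: [-1.0, 0.1, 6.6]
finger_gap: 0.0087
gripper_force: 38.6
```

```bash
python3 -m crank '[{"tx":0,"ty":0,"tz":0,"rx":0,"ry":0,"rz":0,"gripper":8},{"tx":0,"ty":0,"tz":0,"rx":0,"ry":0,"rz":0,"gripper":8}]' 60
python3 - <<'E'
from plant import capture
import cv2
c=capture("wrist")
cv2.imwrite("pics/w2.png",cv2.resize(c["img"][:,:,::-1],(800,600),interpolation=cv2.INTER_CUBIC))
E
```

```text
t: 3.9
position: [0.5463, 0.22, 0.0997]
eef_rot: [2.682, 1.636, 0.004]
contact_force: [0.2, -0.2, 6.4]
finger_gap: 0.0089
gripper_force: 38.6
```

View pics/w2.png

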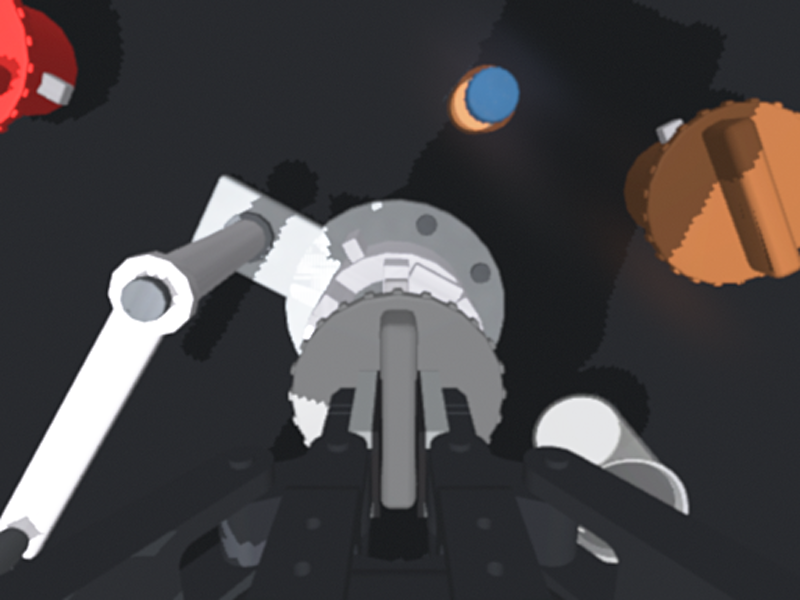

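The view shows the fingers gripping the wing squarely (wing at column 397), with the keeper and vial clear. Next is the counter-clockwise turn to the slots.

```bash
python3 -m crank '[{"tx":0,"ty":0,"tz":0,"rx":0,"ry":0,"rz":-6,"gripper":8},{"tx":0,"ty":0,"tz":0,"rx":0,"ry":0,"rz":-12,"gripper":8},{"tx":0,"ty":0,"tz":0,"rx":0,"ry":0,"rz":-18,"gripper":8},{"tx":0,"ty":0,"tz":0,"rx":0,"ry":0,"rz":-23,"gripper":8},{"tx":0,"ty":0,"tz":0,"rx":0,"ry":0,"rz":-26.5,"gripper":8},{"tx":0,"ty":0,"tz":0,"rx":0,"ry":0,"rz":-26.5,"gripper":8},{"tx":0,"ty":0,"tz":2,"rx":0,"ry":0,"rz":-26.5,"gripper":8},{"tx":0,"ty":0,"tz":4,"rx":0,"ry":0,"rz":-26.5,"gripper":8},{"tx":0,"ty":0,"tz":4,"rx":0,"ry":0,"rz":-26.5,"gripper":8}]' 60
```

```text
t: 4.85
position: [0.5453, 0.2195, 0.094]
eef_rot: [-2.236, -2.207, 0.0]
contact_force: [-0.1, 1.2, -2.3]
finger_gap: 0.0089
gripper_force: 37.8
```

```bash
python3 -m crank '[{"tx":0,"ty":0,"tz":4,"rx":0,"ry":0,"rz":0,"gripper":8},{"tx":0,"ty":0,"tz":8,"rx":0,"ry":0,"rz":0,"gripper":8},{"tx":0,"ty":0,"tz":12,"rx":0,"ry":0,"rz":0,"gripper":8},{"tx":0,"ty":0,"tz":16,"rx":0,"ry":0,"rz":0,"gripper":8},{"tx":0,"ty":0,"tz":19,"rx":0,"ry":0,"rz":0,"gripper":8},{"tx":0,"ty":0,"tz":19,"rx":0,"ry":0,"rz":0,"gripper":8}]' 60
```

```text
t: 5.45
position: [0.5454, 0.2198, 0.0758]
eef_rot: [2.235, 2.207, 0.001]
contact_force: [-1.6, 0.2, 8.7]
finger_gap: 0.0088
gripper_force: 39.1
```

```bash
python3 -m crank '[{"tx":0,"ty":0,"tz":0,"rx":0,"ry":0,"rz":6,"gripper":8},{"tx":0,"ty":0,"tz":0,"rx":0,"ry":0,"rz":12,"gripper":8},{"tx":0,"ty":0,"tz":0,"rx":0,"ry":0,"rz":18,"gripper":8},{"tx":0,"ty":0,"tz":0,"rx":0,"ry":0,"rz":24,"gripper":8},{"tx":0,"ty":0,"tz":0,"rx":0,"ry":0,"rz":30,"gripper":8},{"tx":0,"ty":0,"tz":0,"rx":0,"ry":0,"rz":36,"gripper":8},{"tx":0,"ty":0,"tz":0,"rx":0,"ry":0,"rz":42,"gripper":8},{"tx":0,"ty":0,"tz":0,"rx":0,"ry":0,"rz":48,"gripper":8},{"tx":0,"ty":0,"tz":0,"rx":0,"ry":0,"rz":53,"gripper":8},{"tx":0,"ty":0,"tz":0,"rx":0,"ry":0,"rz":55,"gripper":8},{"tx":0,"ty":0,"tz":0,"rx":0,"ry":0,"rz":55,"gripper":8}]' 60; python3 -c "
from plant import get_obs;o=get_obs();print(o['moment'],o['contact_force'])"
```

```text
t: 6.55
position: [0.5468, 0.2201, 0.0767]
eef_rot: [3.002, 0.925, 0.005]
contact_force: [-0.3, 0.8, 8.7]
finger_gap: 0.0088
gripper_force: 39.3
[ 0.06602771  0.21104329 -0.03604508] [-0.25667134  0.8141419   8.7306259 ]
```

```bash
python3 -m crank '[{"tx":0,"ty":0,"tz":-3,"rx":0,"ry":0,"rz":0,"gripper":8},{"tx":0,"ty":0,"tz":-6,"rx":0,"ry":0,"rz":0,"gripper":8},{"tx":0,"ty":0,"tz":-9,"rx":0,"ry":0,"rz":0,"gripper":8},{"tx":0,"ty":0,"tz":-11,"rx":0,"ry":0,"rz":0,"gripper":8},{"tx":0,"ty":0,"tz":-13,"rx":0,"ry":0,"rz":0,"gripper":8},{"tx":0,"ty":0,"tz":-13,"rx":0,"ry":0,"rz":0,"gripper":8}]' 60
```

```text
t: 7.15
position: [0.5468, 0.2199, 0.0869]
eef_rot: [-3.002, -0.926, -0.004]
contact_force: [5.0, 3.2, -12.2]
finger_gap: 0.0089
gripper_force: 37.6
```

```bash
python3 -m crank '[{"tx":0,"ty":0,"tz":2,"rx":0,"ry":0,"rz":0,"gripper":8},{"tx":0,"ty":0,"tz":2,"rx":0,"ry":0,"rz":0,"gripper":30},{"tx":0,"ty":0,"tz":2,"rx":0,"ry":0,"rz":0,"gripper":30},{"tx":0,"ty":0,"tz":2,"rx":0,"ry":0,"rz":0,"gripper":30},{"tx":0,"ty":0,"tz":-10,"rx":0,"ry":0,"rz":0,"gripper":30},{"tx":0,"ty":0,"tz":-40,"rx":0,"ry":0,"rz":0,"gripper":30},{"tx":0,"ty":0,"tz":-80,"rx":0,"ry":0,"rz":0,"gripper":30},{"tx":0,"ty":0,"tz":-120,"rx":0,"ry":0,"rz":0,"gripper":30},{"tx":0,"ty":0,"tz":-150,"rx":0,"ry":0,"rz":0,"gripper":30},{"tx":0,"ty":0,"tz":-150,"rx":0,"ry":0,"rz":0,"gripper":30}]'
python3 - <<'E'
from plant import get_obs, capture
import cv2,numpy as np,pickle
from h import *
o=get_obs();R=cv2.Rodrigues(np.array(o["eef_rot"]))[0]
print(np.round(o["position"],4),np.round(R.T,3).tolist(),np.round(o["joint_positions"],2))
c=capture("wrist");pickle.dump(c,open("w3.pkl","wb"))
cv2.imwrite("pics/w3.png",cv2.resize(c["img"][:,:,::-1],(800,600),interpolation=cv2.INTER_CUBIC))
E
```

```text
t: 8.15
position: [0.548, 0.2206, 0.2441]
eef_rot: [-3.001, -0.925, -0.015]
contact_force: [-0.4, 0.8, -0.1]
finger_gap: 0.0296
gripper_force: 0.0
[0.548  0.2206 0.2441] [[0.827, 0.563, 0.01], [0.563, -0.827, 0.002], [0.009, 0.004, -1.0]] [-0.34  0.53 -0.14  1.68  0.09  0.93 -1.49]
```

View pics/w3.png

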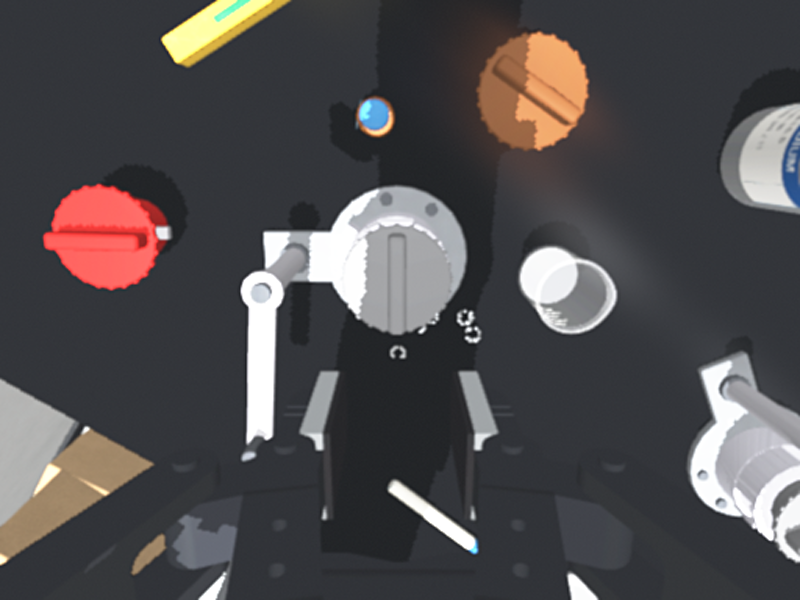

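The cap is locked: the wing at column 397 lies along housing x, crosswise to the block that carries the post. The keeper's pivot is at (260,291) and its knob near (255,447). Now I'll go above the knob to straddle it.

```bash
python3 -m crank '[{"tx":-30,"ty":-27,"tz":0,"rx":0,"ry":0,"rz":0,"gripper":36},{"tx":-60,"ty":-54,"tz":0,"rx":0,"ry":0,"rz":3,"gripper":36},{"tx":-91,"ty":-81,"tz":0,"rx":0,"ry":0,"rz":5,"gripper":36},{"tx":-91,"ty":-81,"tz":40,"rx":0,"ry":0,"rz":5,"gripper":36},{"tx":-91,"ty":-81,"tz":80,"rx":0,"ry":0,"rz":5,"gripper":36},{"tx":-91,"ty":-81,"tz":94,"rx":0,"ry":0,"rz":5,"gripper":36},{"tx":-91,"ty":-81,"tz":94,"rx":0,"ry":0,"rz":5,"gripper":36},{"tx":-91,"ty":-81,"tz":94,"rx":0,"ry":0,"rz":5,"gripper":36},{"tx":-91,"ty":-81,"tz":94,"rx":0,"ry":0,"rz":5,"gripper":36}]'
python3 - <<'E'
from plant import get_obs, capture
import cv2,numpy as np,pickle
from h import *
o=get_obs();R=cv2.Rodrigues(np.array(o["eef_rot"]))[0]
print(np.round(o["position"],4),np.round(R.T,3).tolist(),np.round(o["joint_positions"],2))
c=pickle.load(open("w3.pkl","rb"));print("piv",ray(c,((260.5)*.64-.5,(291.5)*.64-.5),.107))
c=capture("side");pickle.dump(c,open("s4.pkl","wb"))
a=c["img"][190:275,150:250,::-1]
cv2.imwrite("pics/s4.png",cv2.resize(a,(700,595),interpolation=cv2.INTER_CUBIC))
c=capture("wrist");print("knob px", proj(c,[.427,.2356,.126])*1.5625)
cv2.imwrite("pics/w4.png",cv2.resize(c["img"][:,:,::-1],(800,600),interpolation=cv2.INTER_CUBIC))
E
```

```text
t: 9.1
position: [0.4251, 0.2354, 0.1451]
eef_rot: [-3.039, -0.793, -0.002]
contact_force: [0.7, -0.5, 0.7]
finger_gap: 0.0358
gripper_force: 0.0
[0.4251 0.2354 0.1451] [[0.872, 0.489, 0.001], [0.489, -0.872, -0.0], [0.001, 0.001, -1.0]] [-0.48  0.53 -0.11  2.05  0.11  0.56 -1.73]
piv [0.50446008 0.28014238 0.107     ]
knob px [[399.68144664 368.45741669]]
```

View pics/w4.png

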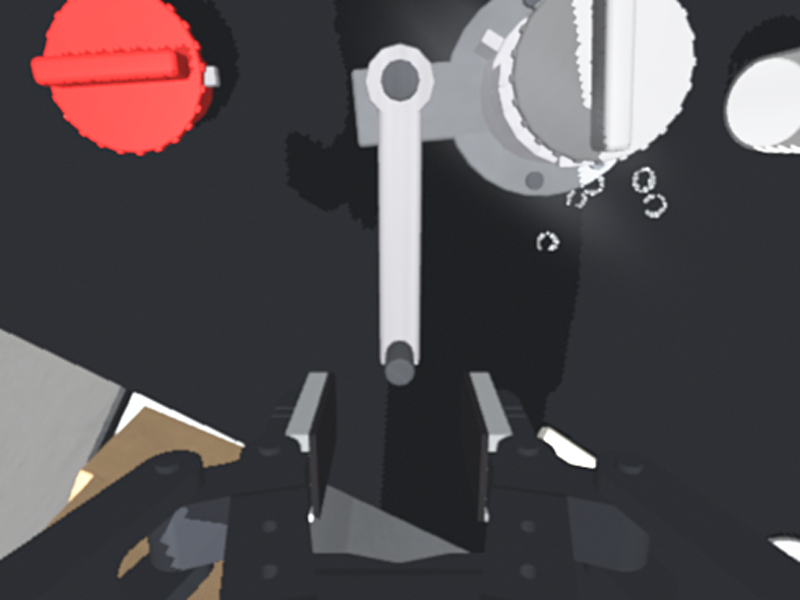

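```bash
python3 -m crank '[{"tx":1,"ty":0,"tz":16,"rx":0,"ry":0,"rz":0,"gripper":36},{"tx":1,"ty":0,"tz":31,"rx":0,"ry":0,"rz":0,"gripper":36},{"tx":1,"ty":0,"tz":31,"rx":0,"ry":0,"rz":0,"gripper":17},{"tx":1,"ty":0,"tz":31,"rx":0,"ry":0,"rz":0,"gripper":17},{"tx":1,"ty":0,"tz":31,"rx":0,"ry":0,"rz":0,"gripper":17}]'
```

```text
t: 9.7
position: [0.426, 0.2359, 0.1142]
eef_rot: [-3.039, -0.793, -0.002]
contact_force: [-0.5, 0.4, 0.8]
finger_gap: 0.0169
gripper_force: 0.0
```

```bash
python3 -m crank '[{"tx":0.9,"ty":12.5,"tz":0,"rx":0,"ry":0,"rz":-8,"gripper":17},{"tx":3.5,"ty":24.8,"tz":0,"rx":0,"ry":0,"rz":-16,"gripper":17},{"tx":7.8,"ty":36.6,"tz":0,"rx":0,"ry":0,"rz":-24,"gripper":17},{"tx":13.7,"ty":47.7,"tz":0,"rx":0,"ry":0,"rz":-32,"gripper":17},{"tx":21.1,"ty":57.9,"tz":0,"rx":0,"ry":0,"rz":-40,"gripper":17},{"tx":29.8,"ty":66.9,"tz":0,"rx":0,"ry":0,"rz":-48,"gripper":17},{"tx":39.7,"ty":74.6,"tz":0,"rx":0,"ry":0,"rz":-56,"gripper":17},{"tx":50.5,"ty":80.9,"tz":0,"rx":0,"ry":0,"rz":-64,"gripper":17},{"tx":62.2,"ty":85.6,"tz":0,"rx":0,"ry":0,"rz":-72,"gripper":17},{"tx":74.4,"ty":88.6,"tz":0,"rx":0,"ry":0,"rz":-80,"gripper":17},{"tx":86.9,"ty":89.9,"tz":0,"rx":0,"ry":0,"rz":-88,"gripper":17},{"tx":93.1,"ty":89.9,"tz":0,"rx":0,"ry":0,"rz":-92,"gripper":17},{"tx":95.5,"ty":89.8,"tz":0,"rx":0,"ry":0,"rz":-94,"gripper":17},{"tx":97.8,"ty":89.7,"tz":0,"rx":0,"ry":0,"rz":-94,"gripper":17},{"tx":97.8,"ty":89.7,"tz":0,"rx":0,"ry":0,"rz":-94,"gripper":17}]'; python3 -c "
from plant import get_obs;print(get_obs()['joint_positions'])"
```

```text
t: 11.2
position: [0.5548, 0.2051, 0.1136]
eef_rot: [1.494, 2.763, 0.0]
contact_force: [-0.2, -0.4, -0.2]
finger_gap: 0.0169
gripper_force: 0.0
[-0.03674771  0.76164418 -0.59579618  1.78034887  0.58233923  0.78211083
 -0.35044921]
```

```bash
python3 -m crank '[{"tx":0,"ty":1,"tz":0,"rx":0,"ry":0,"rz":0,"gripper":17},{"tx":0,"ty":2,"tz":0,"rx":0,"ry":0,"rz":0,"gripper":17},{"tx":0,"ty":3,"tz":0,"rx":0,"ry":0,"rz":0,"gripper":17},{"tx":0,"ty":4,"tz":0,"rx":0,"ry":0,"rz":0,"gripper":17},{"tx":0,"ty":4,"tz":0,"rx":0,"ry":0,"rz":0,"gripper":17}]'
```

```text
t: 11.7
position: [0.5574, 0.207, 0.1132]
eef_rot: [-1.493, -2.764, 0.002]
contact_force: [-1.7, -2.0, 1.5]
finger_gap: 0.0168
gripper_force: 1.3
```

```bash
python3 -m crank '[{"tx":0,"ty":1,"tz":0,"rx":0,"ry":0,"rz":0,"gripper":17},{"tx":0,"ty":2,"tz":0,"rx":0,"ry":0,"rz":0,"gripper":17},{"tx":0,"ty":2,"tz":0,"rx":0,"ry":0,"rz":0,"gripper":17}]'
```

```text
t: 12.0
position: [0.5577, 0.2071, 0.113]
eef_rot: [-1.492, -2.763, 0.007]
contact_force: [-5.8, -3.2, 4.6]
finger_gap: 0.017
gripper_force: 3.4
```

The knob is on its stop: the force rises with no motion. I'll release it, lift, and check from the side camera.

```bash
python3 -m crank '[{"tx":0,"ty":-3,"tz":0,"rx":0,"ry":0,"rz":0,"gripper":17},{"tx":0,"ty":-5,"tz":0,"rx":0,"ry":0,"rz":0,"gripper":32},{"tx":0,"ty":-5,"tz":0,"rx":0,"ry":0,"rz":0,"gripper":32},{"tx":0,"ty":-5,"tz":0,"rx":0,"ry":0,"rz":0,"gripper":32},{"tx":0,"ty":-5,"tz":-25,"rx":0,"ry":0,"rz":0,"gripper":32},{"tx":0,"ty":-5,"tz":-70,"rx":0,"ry":0,"rz":0,"gripper":32},{"tx":0,"ty":-5,"tz":-120,"rx":0,"ry":0,"rz":0,"gripper":32},{"tx":-30,"ty":-40,"tz":-150,"rx":0,"ry":0,"rz":0,"gripper":32},{"tx":-60,"ty":-70,"tz":-150,"rx":0,"ry":0,"rz":0,"gripper":32},{"tx":-90,"ty":-90,"tz":-150,"rx":0,"ry":0,"rz":0,"gripper":32},{"tx":-110,"ty":-90,"tz":-150,"rx":0,"ry":0,"rz":0,"gripper":32},{"tx":-110,"ty":-90,"tz":-150,"rx":0,"ry":0,"rz":0,"gripper":32}]'
python3 - <<'E'
from plant import capture
import cv2,numpy as np
from h import *
c=capture("side")
a=cv2.resize(c["img"][130:275,140:340,::-1],(800,580),interpolation=cv2.INTER_CUBIC)
cv2.imwrite("pics/s5.png",a)
P=(0.5046,0.28);t=np.radians(-56);k=[P[0]+.09*np.cos(t),P[1]+.09*np.sin(t),.126]
print((proj(c,[k,[*P,.107]])-[140,130])*4)
E
```

```text
t: 13.2
position: [0.5463, 0.0632, 0.2633]
eef_rot: [1.5, 2.758, -0.001]
contact_force: [0.4, -0.2, 0.7]
finger_gap: 0.0319
gripper_force: 0.0
[[209.60936614 293.80349812]
 [ 97.84069128 399.31287176]]
```

View pics/s5.png

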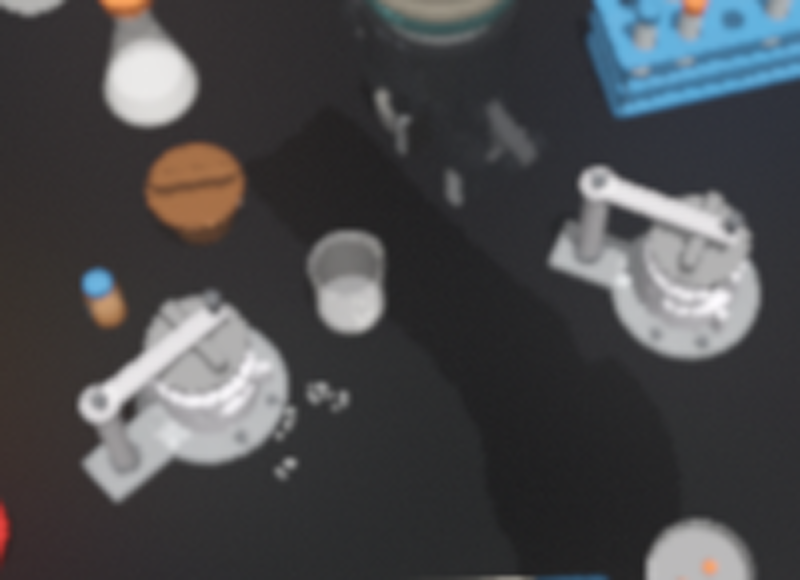

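The crop shows the keeper running from (98,402) to the knob at about (211,298), straight over the locked cap with the wing crosswise, like the neighbour at right. The vial and beaker stand unmoved.

```bash
python3 -c "
from plant import finish_job;print(finish_job())"
```

```text
the job is handed in; nothing more can be done
None
```

The open housing's cap is locked in its notches and its keeper is closed against the stop over it, like the neighbour; the beaker and vial stand where they were, the bottle was out of view in the last picture but the arm never worked near it, and the job was handed in at about 13 s.

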